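Hold the walnut sample in the moisture tester

ROBOT

A 7-joint arm with a two-finger parallel gripper is mounted at the origin on the work surface. World frame = base frame: x ahead of the robot, y to its left, z up, the work surface at z = 0. Lengths are in m, angles in rad, forces in N, time in s.
With the tool pointing down it reaches from about 0.425 to 0.925 m from the base axis. Payload 6.8 kg.
Tool frame: the origin (TCP) lies midway between the tips of the shut fingers; the grasp point (between the pads) lies 19 mm behind it; z points along the fingers, y is the line along which they close (so a half turn about z gives the same grasp; the last joint's range is limited). The gripper opens to 85 mm and grips with 20 to 120 N. Pads are 22 mm wide; open, the fingers measure 114 mm over their backs; the gripper's body (76 mm by 85 mm) begins 54 mm behind the grasp point. The pads swing forward as they close: fully open they stand 13 mm farther back than shut.
Start: joints at [-1.412, 0.477, 0.022, 1.555, -0.011, 1.109, -0.083], TCP at [0.178, 0.651, 0.231] pointing down, gripper open.
Joint ranges: [-2.96, 2.96], [-0.34, 2.1], [-1.41, 1.46], [0.24, 2.44], [-1.37, 4.51], [0.17, 1.92], [-2.96, 2.96]. Speed limits (rad/s): [2.39, 2.39, 3.14, 3.14, 3.14, 3.14, 3.14].

INTERFACE

Orientations are given as a rotation vector (axis times angle).
In Python, from bench import status, vision, r gives the robot as it stands. The module is installed in compiled form; this text tells all that it offers.
- The arm moves only by the shell command python3 -m handwheel 'ROWS' [OPENING] [FORCE]. ROWS is JSON, a list of rows, each an object with "dp": the shift along the tool's x, y, z in m, a list of three; "delta_rot": the turn, a rotation vector about the tool's x, y, z in rad, a list of three. In form: [{"dp": [x, y, z], "delta_rot": [rx, ry, rz]}, ...]. A call has 1 to 12 rows; each row is the pose to reach, as a shift and turn from the pose commanded when the call began, along the tool's axes at that moment; what a row does not reach only later rows make up. A row lasts 1/8 s, in which the tool goes at most 62.5 mm and 10.7 degrees, less where a joint would pass 70% of its speed; a pose out of reach is approached as far as the arm can. A call with a gripper value outside its range is refused whole. OPENING is the opening, from 0 (shut) to 1 (fully open), set as the call begins (- or left out, the last holds). The fingers move at their own pace and stop on an object; FORCE is the grip in N (left out, the last holds). Time passes only in rows, so rows that repeat a pose let the fingers close. It gives the time, the measured TCP pose, the force, the opening and the grip force at its end, in the units of the state.
- status.get_obs(): the state, without advancing time (a new reading comes with each control period).
- vision.grab_frame(name): name is "scene" or "side" or "wrist"; returns a dict with "img" (384x512x3 uint8, blue, green, red), "fovy" (degrees; the focal length in pixels is half the picture's height over the tangent of half this angle, whatever the lens; pixels are square), "cx", "cy" (the principal point, pixels), "distortion" ([k1, k2, p1, p2, k3] as OpenCV has them; the pictures are not rectified), "world_from_camera" (4x4, takes a point from camera to world coordinates). Camera axes: x right, y up, looking along -z (the intrinsics and any distortion apply to the point x, -y, -z); pixel columns grow to the right and rows downward; lengths in m; the calibration is good to about 2 mm. A picture is of the moment at which its call begins. There is no depth.
- r.hand_in(): hands the job in; it is judged then, once.
The state is a dict: "clock": time; "joints": joint angles; "qvel": joint speeds; "tau": joint torques, N m; "tcp_pos": TCP position; "orientation": TCP orientation; "contact_force": force on the tool from outside, world axes, zero at the start; "moment": the same for the moment, N m; "grip_width": finger opening in m; "gripper_force": force on a finger pad.
Only numpy, scipy, OpenCV 4.12 (cv2) and the standard library are available. Lean on these libraries where they do the work, as an engineer would, in place of code of your own. Each camera call takes 0.05 s, during which the arm holds its last target. There are 200 camera calls.

TASK

Test the dark walnut sample in the bench moisture tester: with the slot still empty, press the green key (power) fully down and let it up, then press the blue key (zero) fully down and let it up, and never press the red key. Then take the walnut blank out of the rack and lower its foot through the tester's narrow slot without forcing it, until the white line round the blank is level with the top of the slotted plate. Finish while still holding it there in the gripper, upright and still, hanging clear of the chamber floor with all keys up; leave the other blanks and the things on the bench where they are.

Things in the scene. Friction and masses are not known exactly. Their poses are not given: they have to be found in the camera images.
- walnut: Dark brown walnut sample blank, a 60 g bar 18 mm thick (its x) by 30 mm wide (its y) by 130 mm tall (its z), standing upright in one of the three rack sockets. Origin: centre of its foot (underside). The lowest 8 mm taper in by 3 mm on every side. A white line runs round it 40 mm above the foot. Symmetric under a half turn about z.
- maple: Pale maple blank of the same size and shape, with a black line, in another socket. Bystander.
- cherry: Reddish cherry blank of the same size and shape, with a black line, in another socket. Bystander.
- rack: Fixed plywood rack 70 x 200 x 35 mm (x, y, z), origin at the centre of its underside. Three sockets, 22 x 34 mm and 25 mm deep (floor 10 mm above the bench), lie along its y at -65, 0, +65 mm; which blank stands in which varies. The blanks' faces line up with the rack's axes to within 0.05 rad.
- tester: Fixed moisture tester 220 x 180 mm (x, y), origin at the centre of its underside, front to -x. Front ledge (x -110 to -10 mm): grey, 40 mm high, with three keys at x -75, y -60, 0, +60 mm, colours in varying order. Rear (x -10 to 110 mm): dark blue hollow chamber 110 mm high under a 10 mm aluminium plate with the slot; chamber floor 98 mm below the plate's top.
- slot (a point): Centre of the slot, at the level of the plate's top face, 110 mm above the bench; axes as the tester's. The slot runs straight down through the plate and measures 20 mm along x by 32 mm along y (the blank plus 2 mm each way), so the blank's 18 mm thickness goes along x.
- green_key_top (a point): Centre of the top face of the round green key (power), 28 mm in diameter, 62 mm above the bench when up; pressed straight down.
- blue_key_top (a point): Centre of the top face of the round blue key (zero), same size.
- red_key_top (a point): Centre of the top face of the round red key (clear), same size. Not to be pressed.
- green_key (a joint): Travel of the green key: 0 up, 0.006 m fully down. It springs back; it starts to move at about 1.2 N and is fully down at 4 N.
- blue_key (a joint): Travel of the blue key, same values.
- red_key (a joint): Travel of the red key, same values.
- hammer: Hammer lying on the bench, 260 mm long. Bystander; origin under its middle.
- screwdriver: Screwdriver with a dark wooden handle, 200 mm long, lying on the bench. Bystander; origin under its middle.
- glue: Yellow glue bottle, 56 mm in diameter, 150 mm tall. Bystander; origin at the centre of its underside.
- plane: Small block plane, 150 x 45 x 42 mm. Bystander; origin at the centre of its underside.
- mug: Blue mug, 80 mm in diameter, 90 mm tall. Bystander; origin at the centre of its underside.
Things that resemble listed ones, but are neither listed nor needed, are in the scene too. Leave any orange look-alike of the rack alone.

How it is judged:
On the way, in this order (a step that is already met when the one before it is completed fails the run):
1. the green key is pressed fully down (over 4 mm), the other keys up, the slot empty (value of joint green_key above 0.004 m and value of joint each of blue_key, red_key below 0.0015 m and distance between walnut and slot above 0.06 m), for 0.05 s.
2. the blue key is pressed fully down (over 4 mm), the other keys up, the slot empty (value of joint blue_key above 0.004 m and value of joint each of green_key, red_key below 0.0015 m and distance between walnut and slot above 0.06 m), for 0.05 s.
3. the walnut blank is in the slot to its white line, in the fingers (z of walnut in the frame of slot between -0.05 and -0.03 m and x of walnut in the frame of slot between -0.006 and 0.006 m and y of walnut in the frame of slot between -0.006 and 0.006 m and angle between walnut's own z axis and vertical below 0.12 rad and contact force between the fingers and walnut above 1 N), for 0.2 s.
At the end, for the whole second after the job is handed in: The walnut blank hangs in the slot, held by the fingers (over 1 N), its foot 30 to 50 mm below the plate's top face (white line level within 10 mm), within 6 mm of the slot's centre, upright within 0.12 rad, still (under 20 mm/s), pressing on the tester with under 12 N, all keys up (all of step 3 and linear speed of walnut below 0.02 m/s and contact force between walnut and tester below 12 N and contact force between walnut and rack below 0.1 N and value of joint each of green_key, blue_key, red_key below 0.0015 m); the arm keeps its last pose, push and grip.
It fails at once if the red key is pressed (over 2 mm) (value of joint red_key above 0.002 m).
It fails at once if the walnut blank is forced against the tester (over 40 N) (contact force between walnut and tester above 40 N).
It fails at once if another blank or a thing on the bench is moved by more than 30 mm (distance of any of maple, cherry, hammer, screwdriver, glue, plane, mug from where it was at the start of the episode above 0.03 m).
It also fails if it takes over 67 s, if anything falls off the work surface, if the arm or the gripper's body presses on something with over 40 N, if the wrist force passes 120 N, or if a joint passes its speed limit or range.

## Working session

There is one attempt and no reset: what is moved stays moved. The work goes in short steps, Python scripts to look and compute and a shell command to move; the robot and the scene stay as the last step left them, time stands still between calls to the robot, and variables do not carry over. Pictures are saved under pics/ and viewed, at most 10 in all, crops included, and the job is handed in when it is done.

```bash
mkdir -p pics; cat > h.py <<'E'
import numpy as np, cv2
from bench import status, vision, r
def grab(n, fn=None):
    f=vision.grab_frame(n)
    if fn: cv2.imwrite('pics/'+fn,f['img'])
    np.save(''+n+'.npy',f,allow_pickle=True)
    return f
def load(n): return np.load(''+n+'.npy',allow_pickle=True).item()
def K(f):
    F=f['img'].shape[0]/2/np.tan(np.radians(f['fovy'])/2)
    return np.array([[F,0,f['cx']],[0,F,f['cy']],[0,0,1.]])
def ray(f,uv):
    p=cv2.undistortPoints(np.array([[uv]],float),K(f),np.array(f['distortion'],float))[0,0]
    T=np.array(f['world_from_camera']); d=T[:3,:3]@np.array([p[0],-p[1],-1]); return T[:3,3],d
def at(f,uv,z):
    o,d=ray(f,uv); return o+d*(z-o[2])/d[2]
def proj(f,P):
    T=np.array(f['world_from_camera']); q=(np.atleast_2d(P)-T[:3,3])@T[:3,:3]
    q=q*[1,-1,-1]
    return cv2.projectPoints(q,np.zeros(3),np.zeros(3),K(f),np.array(f['distortion'],float))[0][:,0]
E
python3 - <<'E'
from h import *
a=grab('scene'); b=grab('side'); c=grab('wrist')
s=status.get_obs(); print(s)
for f in(a,b,c): print(f['fovy'],f['distortion'],np.round(f['world_from_camera'],3).tolist())
cv2.imwrite('pics/a.png',cv2.resize(a['img'],(800,600)));cv2.imwrite('pics/b.png',cv2.resize(b['img'],(800,600)))
E
```

```text
{'clock': 0.15, 'joints': array([-1.41207602,  0.47762184,  0.02234778,  1.55617635, -0.01149693,
        1.10929685, -0.08308037]), 'qvel': array([-1.55161808e-04, -2.30724308e-03,  6.67552890e-04, -3.02247571e-03,
       -2.43658641e-05,  1.40510466e-03, -3.78914986e-04]), 'tau': array([ 2.49879464e-03, -5.96921754e+01,  1.61011375e+00, -2.81490040e+01,
        1.27072682e-02,  6.58943231e-03, -2.15805647e-05]), 'tcp_pos': array([0.1778651 , 0.65069425, 0.23056156]), 'orientation': array([-4.17807286e-01, -3.11360036e+00,  2.15445888e-03]), 'contact_force': array([-0.60616733, -0.73966152,  0.6445987 ]), 'moment': array([-0.03147654, -0.01964733, -0.01952479]), 'gripper_force': 0.0, 'grip_width': 0.08548441948601326}
48.83387508768217 [-0.06705753  0.          0.          0.          0.        ] [[-0.609, -0.655, 0.448, 1.069], [0.793, -0.494, 0.356, 0.472], [-0.012, 0.572, 0.82, 1.018], [0.0, 0.0, 0.0, 1.0]]
47.16981267235955 [-0.10293733  0.          0.          0.          0.        ] [[0.916, 0.241, -0.32, 0.166], [-0.4, 0.558, -0.727, -0.829], [0.004, 0.794, 0.608, 0.86], [0.0, 0.0, 0.0, 1.0]]
67.86117044371022 [-0.00677139  0.          0.          0.          0.        ] [[0.262, -0.928, -0.264, 0.112], [0.965, 0.252, 0.073, 0.671], [-0.002, -0.274, 0.962, 0.372], [0.0, 0.0, 0.0, 1.0]]
```

View pics/a.png

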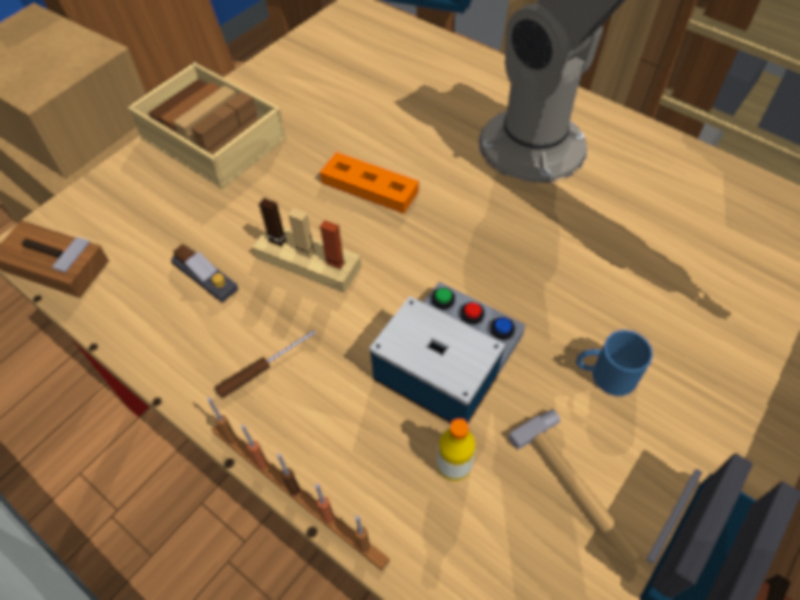

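View pics/b.png

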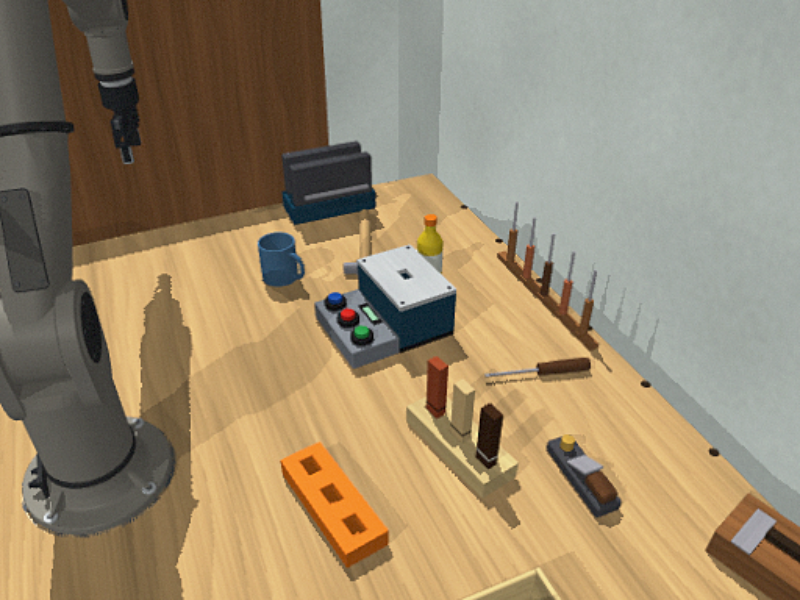

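The scene view shows dark walnut with a white line at (272,220), maple (300,230) and cherry (332,243) in the plywood rack. The tester is at (440,350), with keys green (443,297), red (473,311) and blue (503,327). Possible look-alikes for walnut are the cherry, the dark offcuts in the box (200,115), the screwdriver handle (243,378), the chisel handles (290,480), and the empty orange rack (370,180). I choose the blank at (272,220) and check it in a close crop.

```bash
python3 - <<'E'
from h import *
a=load('scene')['img'];b=load('side')['img']
def crop(i,x,y): return cv2.resize(i[y:y+75,x:x+100],(400,300),interpolation=cv2.INTER_CUBIC)
def big(i,x,y,w,h): return cv2.resize(i[y:y+h,x:x+w],(400,300),interpolation=cv2.INTER_CUBIC)
t=np.vstack([np.hstack([big(a,236,180,100,75),big(b,200,155,100,75)]),np.hstack([big(a,150,120,100,75),big(b,250,225,120,90)])])
cv2.imwrite('pics/c.png',t)
E
```

```text
(no output)
```

View pics/c.png

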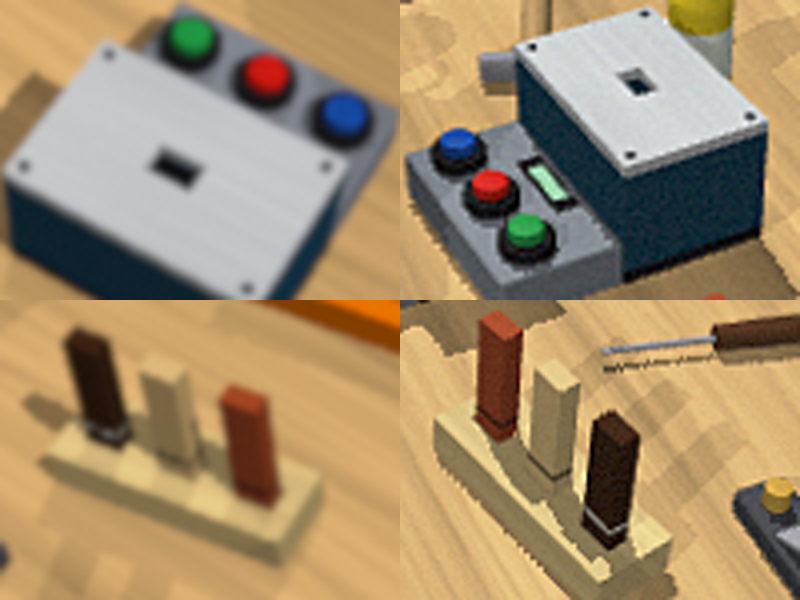

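The crop confirms the choice: only the dark blank (tile 3 at (100,390), tile 4 at (612,480)) has a white line. Next I compute positions.

```bash
python3 - <<'E'
from h import *
A=load('scene');B=load('side')
def S(o,s,u): return np.array(o)+(np.array(u)+.5)*s-.5
def tri(ua,ub):
    M=[];v=[]
    for f,u in((A,ua),(B,ub)):
        o,d=ray(f,u);d/=np.linalg.norm(d);P=np.eye(3)-np.outer(d,d);M.append(P);v.append(P@o)
    return np.linalg.lstsq(np.vstack(M),np.hstack(v),rcond=None)[0]
def show(n,oa,a,ob,sb,b,z):
    ua=S(oa,.25,a);ub=S(ob,sb,b);p,q=at(A,ua,z),at(B,ub,z);print(n,p[:2].round(4),q[:2].round(4),'mean',((p+q)/2)[:2].round(4),'tri',tri(ua,ub).round(4));return ((p+q)/2)[:2]
t=((236,180),(200,155))
g=show('green',t[0],(191,35),t[1],.25,(127,226),.062)
rr=show('red',t[0],(267,72),t[1],.25,(91,181),.062)
b=show('blue',t[0],(344,112),t[1],.25,(58,139),.062)
s=show('slot',t[0],(177,168),t[1],.25,(238,82.5),.11)
sc=[show('screw',t[0],a,t[1],.25,c,.11) for a,c in (((110,54),(230,155)),((24,166),(350,117)),((248,288),(245,14)),((326,167),(132,47)))]
d=b-g;print('yaw tester from keys(y axis)',np.arctan2(-d[0],d[1]),'g-b',np.linalg.norm(d))
d=s-(g+b)/2;print('yaw x',np.arctan2(d[1],d[0]),np.linalg.norm(d), 'expect .125')
for i,j in((0,1),(3,2)):
    d=sc[j]-sc[i];print('x',np.arctan2(d[1],d[0]),np.linalg.norm(d))
k=((150,120),(250,225))
w=show('walnut',k[0],(88,40),k[1],.3,(216,125),.14)
m=show('maple',k[0],(165,64),k[1],.3,(155,75),.14)
c=show('cherry',k[0],(245,97),k[1],.3,(100,22),.14)
d=c-w;print('rack y dir',np.arctan2(-d[0],d[1]),np.linalg.norm(d))
o=status.get_obs()
from scipy.spatial.transform import Rotation as R
print(R.from_rotvec(o['orientation']).as_matrix().round(3))
E
```

```text
green [0.4972 0.1065] [0.4929 0.0997] mean [0.495  0.1031] tri [0.4946 0.1048 0.0576]
red [0.4912 0.1658] [0.4872 0.1598] mean [0.4892 0.1628] tri [0.4888 0.1646 0.0581]
blue [0.4869 0.2252] [0.482  0.2195] mean [0.4844 0.2224] tri [0.4839 0.2244 0.0579]
slot [0.6138 0.177 ] [0.6111 0.1709] mean [0.6125 0.1739] tri [0.6127 0.1757 0.1067]
screw [0.5701 0.0915] [0.5692 0.0897] mean [0.5696 0.0906] tri [0.5696 0.091  0.109 ]
screw [0.6702 0.0999] [0.6686 0.0975] mean [0.6694 0.0987] tri [0.6696 0.0993 0.1085]
screw [0.6557 0.2594] [0.6551 0.257 ] mean [0.6554 0.2582] tri [0.6556 0.259  0.1089]
screw [0.5573 0.2507] [0.5552 0.2479] mean [0.5563 0.2493] tri [0.5562 0.2503 0.1083]
yaw tester from keys(y axis) 0.0886942093930945 g-b 0.11977314513137335
yaw x 0.09110614112332727 0.12324974415081782 expect .125
x 0.08137910690325566 0.10012658871029256
x 0.08945145555381158 0.09955636724451745
walnut [ 0.5683 -0.2359] [ 0.5685 -0.2378] mean [ 0.5684 -0.2369] tri [ 0.5684 -0.2369  0.1392]
maple [ 0.5523 -0.176 ] [ 0.553  -0.1775] mean [ 0.5527 -0.1767] tri [ 0.5527 -0.1766  0.1396]
cherry [ 0.5417 -0.1106] [ 0.5418 -0.1113] mean [ 0.5418 -0.1109] tri [ 0.5418 -0.1109  0.1397]
rack y dir 0.20811834486964542 0.12871700033366357
[[-0.965  0.264 -0.   ]
 [ 0.264  0.965 -0.001]
 [-0.    -0.001 -1.   ]]
```

```bash
python3 -m handwheel '[{"dp":[-0.2244,-0.2223,0],"delta_rot":[0,0,0.6]},{"dp":[-0.2244,-0.2223,0],"delta_rot":[0,0,0.6]},{"dp":[-0.2244,-0.2223,0],"delta_rot":[0,0,0.6]},{"dp":[-0.2244,-0.2223,0],"delta_rot":[0,0,0.6]},{"dp":[-0.2244,-0.2223,0],"delta_rot":[0,0,0.6]},{"dp":[-0.4487,-0.4446,0.06],"delta_rot":[0,0,1.217]},{"dp":[-0.4487,-0.4446,0.06],"delta_rot":[0,0,1.217]},{"dp":[-0.4487,-0.4446,0.06],"delta_rot":[0,0,1.217]},{"dp":[-0.4487,-0.4446,0.06],"delta_rot":[0,0,1.217]},{"dp":[-0.4487,-0.4446,0.06],"delta_rot":[0,0,1.217]},{"dp":[-0.4487,-0.4446,0.06],"delta_rot":[0,0,1.217]},{"dp":[-0.4487,-0.4446,0.06],"delta_rot":[0,0,1.217]}]' 0
cat > st.py <<'E'
from h import *
from scipy.spatial.transform import Rotation as R
o=status.get_obs();M=R.from_rotvec(o['orientation']).as_matrix()
print(o['clock'],o['tcp_pos'].round(4),'yaw y',np.arctan2(M[1,1],M[0,1]).round(4),'tilt',M[:2,2].round(3),'F',o['contact_force'].round(2),'w',round(o['grip_width'],4),o['gripper_force'],'j',o['joints'].round(2))
import sys
if len(sys.argv)>3:
    t=np.array([float(v) for v in sys.argv[1:4]]);print('tool delta',(M.T@(t-o['tcp_pos'])).round(4))
    if len(sys.argv)>4: print('rz',-(float(sys.argv[4])-np.arctan2(M[1,1],M[0,1])))
E
python3 st.py .4933 .1037 .075 .087
```

```text
clock: 1.65
tcp_pos: [0.4935, 0.1035, 0.171]
orientation: [-2.125, -2.314, 0.001]
contact_force: [-1.0, 0.3, -0.5]
grip_width: 0.0002
gripper_force: 0.0
1.65 [0.4935 0.1035 0.171 ] yaw y 0.0851 tilt [-0.001 -0.   ] F [-1.04  0.26 -0.47] w 0.0002 0.0 j [-0.74  0.29  0.49  2.04 -0.18  0.85 -0.06]
tool delta [ 0.0003 -0.0001  0.096 ]
rz -0.0018922181448495917
```

```bash
python3 -m handwheel '[{"dp":[0,0,0.06],"delta_rot":[0,0,0]},{"dp":[0,0,0.095],"delta_rot":[0,0,0]},{"dp":[0,0,0.106],"delta_rot":[0,0,0]},{"dp":[0,0,0.111],"delta_rot":[0,0,0]},{"dp":[0,0,0.1145],"delta_rot":[0,0,0]},{"dp":[0,0,0.1145],"delta_rot":[0,0,0]},{"dp":[0,0,0.1145],"delta_rot":[0,0,0]}]'; python3 -c "
from h import *
grab('side')"
```

```text
clock: 2.52
tcp_pos: [0.4943, 0.1046, 0.0577]
orientation: [2.122, 2.316, 0.003]
contact_force: [-0.3, 1.3, 3.5]
grip_width: -0.0002
gripper_force: 1.5
```

```bash
python3 -m handwheel '[{"dp":[0,0,0.002],"delta_rot":[0,0,0]},{"dp":[0,0,0.002],"delta_rot":[0,0,0]},{"dp":[0,0,0.002],"delta_rot":[0,0,0]}]'; python3 - <<'E'
from h import *
f=grab('side');i=f['img'][155:230,180:280];cv2.imwrite('pics/d.png',cv2.resize(i,(800,600),interpolation=cv2.INTER_CUBIC))
E
```

```text
clock: 2.95
tcp_pos: [0.4944, 0.1045, 0.0559]
orientation: [2.123, 2.316, 0.003]
contact_force: [-3.5, 1.2, 14.8]
grip_width: 0.0001
gripper_force: 7.3
```

View pics/d.png

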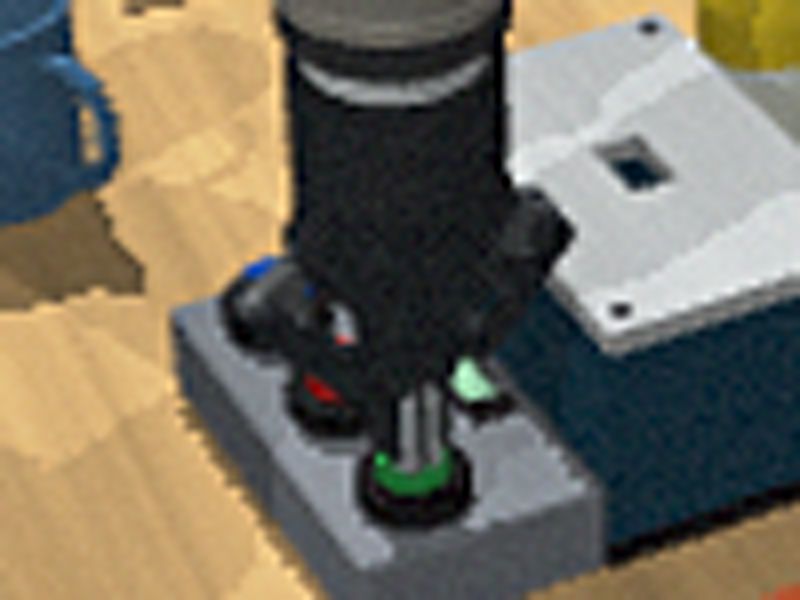

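The crop shows the fingertips centred on the green key at (412,475), pressed flush, with red (320,388) and blue (262,270) still up. Force is at the stop. Lift and go to blue.

```bash
python3 -m handwheel '[{"dp":[0,0,-0.045],"delta_rot":[0,0,0]},{"dp":[0.06,0,-0.045],"delta_rot":[0,0,0]},{"dp":[0.12,0,-0.045],"delta_rot":[0,0,0]},{"dp":[0.12,0,-0.045],"delta_rot":[0,0,0]},{"dp":[0.12,0,-0.045],"delta_rot":[0,0,0]},{"dp":[0.12,0,-0.045],"delta_rot":[0,0,0]}]'; python3 st.py .4829 .2233 .0575 .087
```

```text
clock: 3.75
tcp_pos: [0.4833, 0.2216, 0.0996]
orientation: [2.125, 2.313, -0.001]
contact_force: [0.3, -0.7, -0.5]
grip_width: 0.0002
gripper_force: 0.0
3.75 [0.4833 0.2216 0.0996] yaw y 0.0844 tilt [-0.    -0.001] F [ 0.32 -0.67 -0.47] w 0.0002 0.0 j [-0.89  0.44  0.43  2.03 -0.28  0.72 -0.2 ]
tool delta [ 0.0018 -0.0002  0.0421]
rz -0.0026345051388939056
```

```bash
python3 -m handwheel '[{"dp":[0.001,0,0.03],"delta_rot":[0,0,0]},{"dp":[0.001,0,0.038],"delta_rot":[0,0,0]},{"dp":[0.001,0,0.042],"delta_rot":[0,0,0]},{"dp":[0.001,0,0.044],"delta_rot":[0,0,0]},{"dp":[0.001,0,0.0447],"delta_rot":[0,0,0]},{"dp":[0.001,0,0.0447],"delta_rot":[0,0,0]},{"dp":[0.001,0,0.0447],"delta_rot":[0,0,0]}]'
```

```text
clock: 4.62
tcp_pos: [0.4833, 0.2238, 0.0561]
orientation: [2.124, 2.315, 0.0]
contact_force: [-2.5, -2.8, 6.9]
grip_width: 0.0001
gripper_force: 3.8
```

```bash
python3 -m handwheel '[{"dp":[0,0,-0.06],"delta_rot":[0,0,0]},{"dp":[0,0,-0.12],"delta_rot":[0,0,0]},{"dp":[-0.05,0.065,-0.2],"delta_rot":[0,0,0]},{"dp":[-0.11,0.123,-0.204],"delta_rot":[0,0,0]},{"dp":[-0.11,0.123,-0.204],"delta_rot":[0,0,0]},{"dp":[-0.11,0.123,-0.204],"delta_rot":[0,0,0]},{"dp":[-0.11,0.123,-0.204],"delta_rot":[0,0,0]},{"dp":[-0.11,0.123,-0.204],"delta_rot":[0,0,0]}]' 1; python3 - <<'E'
from h import *
import os;os.system('python3 st.py')
f=grab('wrist');p=proj(f,[[.6126,.1744,.11]])[0];print(p)
x,y=int(p[0])-120,int(p[1])-90
i=f['img'];cv2.imwrite('pics/e.png',cv2.resize(i,(800,600),interpolation=cv2.INTER_CUBIC))
E
```

```text
clock: 5.62
tcp_pos: [0.614, 0.1272, 0.2585]
orientation: [-2.119, -2.317, 0.001]
contact_force: [-0.5, 0.5, -0.8]
grip_width: 0.0855
gripper_force: 0.0
5.625 [0.614  0.1272 0.2585] yaw y 0.0893 tilt [-0.001  0.001] F [-0.49  0.51 -0.81] w 0.0855 0.0 j [-0.71  0.41  0.55  1.67 -0.24  1.12 -0.  ]
this script no longer has the robotException ignored in: <_io.TextIOWrapper mode='rw' encoding='UTF-8'>
Traceback (most recent call last):
BrokenPipeError: [Errno 32] Broken pipe
```

```bash
python3 - <<'E'
from h import *
f=grab('wrist');print(proj(f,[[.6126,.1744,.11]])[0])
i=f['img'];cv2.imwrite('pics/e.png',cv2.resize(i,(800,600),interpolation=cv2.INTER_CUBIC))
E
```

```text
[258.65456718 130.90570981]
```

View pics/e.png

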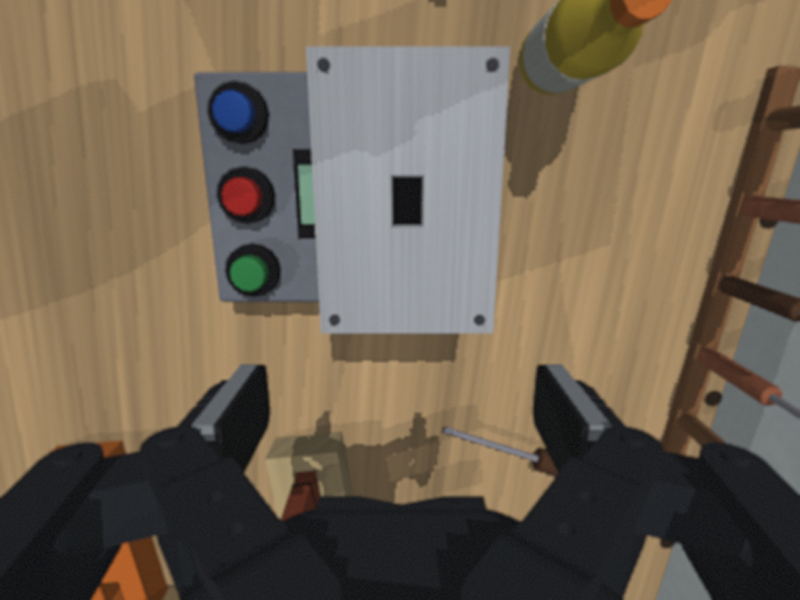

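The wrist view shows the slot, empty, at (407,201), all keys up, and plate screws at (323,65), (492,65), (335,320), (480,320). Refine by segmentation.

```bash
python3 - <<'E'
from h import *
f=load('wrist');g=cv2.cvtColor(f['img'],cv2.COLOR_BGR2GRAY)
sub=g[100:160,235:290];m=(sub<80).astype(np.uint8)
n,l,s,c=cv2.connectedComponentsWithStats(m);k=1+np.argmax(s[1:,4]);cs=c[k]+[235,100];print(s[k],cs,at(f,cs,.11))
ct=max(cv2.findContours((l==k).astype(np.uint8),0,1)[0],key=cv2.contourArea)
bx=cv2.boxPoints(cv2.minAreaRect(ct))+[235,100]
W=np.array([at(f,u,.11)[:2] for u in bx]);print(W.round(4))
sc=[]
for u in((323,65),(492,65),(335,320),(480,320)):
    x,y=int(u[0]/1.5625),int(u[1]/1.5625);q=255-g[y-7:y+8,x-7:x+8].astype(float);q[q<255-110]=0;yy,xx=np.mgrid[-7:8,-7:8]
    p=(x+(q*xx).sum()/q.sum(),y+(q*yy).sum()/q.sum());sc.append(at(f,p,.11)[:2])
sc=np.array(sc);print(sc.round(4),sc.mean(0))
for i,j in((0,1),(2,3)): d=sc[j]-sc[i];print(np.arctan2(d[1],d[0]),np.linalg.norm(d))
for i,j in((2,0),(3,1)): d=sc[j]-sc[i];print(np.arctan2(-d[0],d[1]),np.linalg.norm(d))
E
```

```text
[ 16  13  19  31 586] [260.01535836 127.97440273] [0.61368741 0.17740062 0.11      ]
[[0.6035 0.191 ]
 [0.6211 0.1927]
 [0.6242 0.1633]
 [0.606  0.1617]]
[[0.5571 0.2516]
 [0.6567 0.2606]
 [0.5716 0.0924]
 [0.671  0.1014]] [0.61408275 0.1765056 ]
0.09067905111191296 0.09999411537051307
0.09036960354265956 0.09975887745112035
0.0908713136381252 0.15983245519888586
0.08939975333617427 0.15986345320290785
```

```bash
python3 -m handwheel '[{"dp":[-0.408,-0.072,0],"delta_rot":[0,0,-0.119]},{"dp":[-0.408,-0.072,0],"delta_rot":[0,0,-0.119]},{"dp":[-0.408,-0.072,0],"delta_rot":[0,0,-0.119]},{"dp":[-0.408,-0.072,0],"delta_rot":[0,0,-0.119]},{"dp":[-0.408,-0.072,0],"delta_rot":[0,0,-0.119]},{"dp":[-0.408,-0.072,0],"delta_rot":[0,0,-0.119]},{"dp":[-0.408,-0.072,0],"delta_rot":[0,0,-0.119]},{"dp":[-0.408,-0.072,0],"delta_rot":[0,0,-0.119]},{"dp":[-0.408,-0.072,0],"delta_rot":[0,0,-0.119]},{"dp":[-0.408,-0.072,0],"delta_rot":[0,0,-0.119]}]' 1; python3 st.py; python3 - <<'E'
from h import *
f=grab('wrist');p=proj(f,[[.5684,-.2369,.14]])[0];print(p)
x,y=int(p[0])-60,int(p[1])-45;print(x,y)
i=f['img'][y:y+90,x:x+120];cv2.imwrite('pics/f.png',cv2.resize(i,(800,600),interpolation=cv2.INTER_CUBIC))
E
```

```text
clock: 6.92
tcp_pos: [0.5797, -0.2846, 0.2588]
orientation: [-1.977, -2.441, -0.001]
contact_force: [0.0, -0.1, -0.6]
grip_width: 0.0855
gripper_force: 0.0
6.925 [ 0.5797 -0.2846  0.2588] yaw y 0.2094 tilt [-0.     0.001] F [ 0.03 -0.1  -0.6 ] w 0.0855 0.0 j [-0.08  0.46  0.62  1.63 -0.29  1.15  0.82]
[253.97104899 131.47085361]
193 86
```

View pics/f.png

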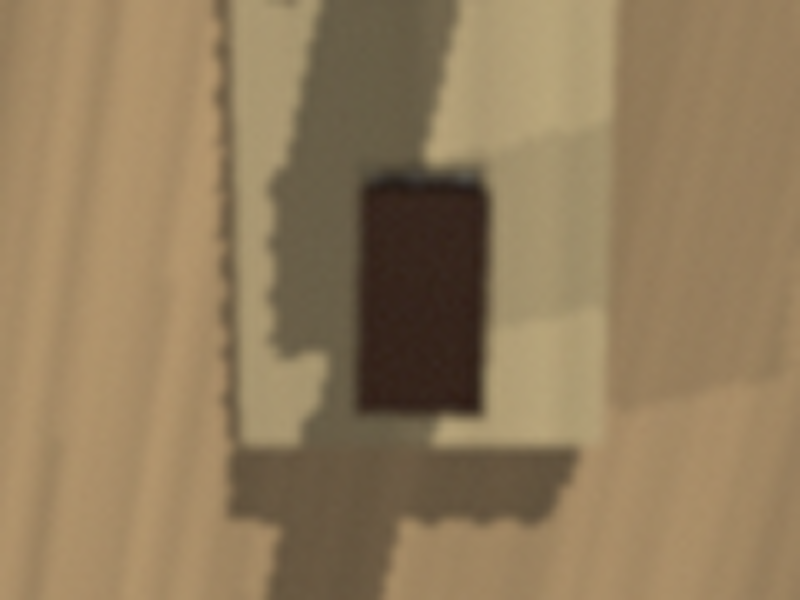

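The crop shows the walnut's top face, corners (362,188), (488,188), (482,412), (358,411), in the end socket of the plywood rack.

```bash
python3 - <<'E'
from h import *
f=load('wrist')
W=np.array([at(f,np.array([193,86])+(np.array(u)+.5)*.15-.5,.14)[:2] for u in((362,188),(488,188),(482,412),(358,411))])
print(W.round(4),W.mean(0))
for i,j in((0,1),(3,2)): d=W[j]-W[i];print(np.arctan2(d[1],d[0]),np.linalg.norm(d))
for i,j in((3,0),(2,1)): d=W[j]-W[i];print(np.arctan2(-d[0],d[1]),np.linalg.norm(d))
E
python3 st.py .5686 -.2360 .096 .215
```

```text
[[ 0.559  -0.2231]
 [ 0.5754 -0.2196]
 [ 0.5811 -0.2488]
 [ 0.5645 -0.2523]] [ 0.57001342 -0.23594437]
0.21084067365248305 0.016749303233840388
0.20293400892929042 0.017009332183145362
0.18322136139930412 0.02968141735118719
0.19204782935977496 0.029809846703516833
6.975 [ 0.5796 -0.285   0.2589] yaw y 0.209 tilt [-0.     0.001] F [-0.83 -0.17  0.01] w 0.0853 0.0 j [-0.08  0.46  0.62  1.63 -0.29  1.15  0.82]
tool delta [ 0.05   -0.0006  0.163 ]
rz -0.005994384389826052
```

```bash
python3 -m handwheel '[{"dp":[0.0497,0,0],"delta_rot":[0,0,0.011]},{"dp":[0.0497,0,0.02],"delta_rot":[0,0,0.011]},{"dp":[0.0497,0,0.06],"delta_rot":[0,0,0.011]},{"dp":[0.0497,0,0.11],"delta_rot":[0,0,0.011]},{"dp":[0.0497,0,0.15],"delta_rot":[0,0,0.011]},{"dp":[0.0497,0,0.168],"delta_rot":[0,0,0.011]},{"dp":[0.0497,0,0.168],"delta_rot":[0,0,0.011]},{"dp":[0.0497,0,0.168],"delta_rot":[0,0,0.011]}]' 1; python3 -m handwheel '[{"dp":[0,0,0],"delta_rot":[0,0,0]},{"dp":[0,0,0],"delta_rot":[0,0,0]},{"dp":[0,0,0],"delta_rot":[0,0,0]},{"dp":[0,0,0],"delta_rot":[0,0,0]},{"dp":[0,0,0],"delta_rot":[0,0,0]},{"dp":[0,0,0],"delta_rot":[0,0,0]},{"dp":[0,0,0],"delta_rot":[0,0,0]},{"dp":[0,0,0],"delta_rot":[0,0,0]}]' 0 40;python3 st.py
```

```text
clock: 7.98
tcp_pos: [0.5699, -0.2389, 0.0928]
orientation: [1.993, 2.425, 0.002]
contact_force: [0.3, -1.6, 0.0]
grip_width: 0.0857
gripper_force: 0.0
clock: 8.98
tcp_pos: [0.5689, -0.2385, 0.0913]
orientation: [1.994, 2.427, 0.0]
contact_force: [0.3, 0.9, 5.2]
grip_width: 0.0175
gripper_force: 39.6
8.975 [ 0.5689 -0.2385  0.0913] yaw y 0.195 tilt [ 0. -0.] F [0.27 0.94 5.19] w 0.0175 39.55979347229004 j [-0.08  0.6   0.52  1.84 -0.4   0.81  0.84]
```

```bash
python3 -m handwheel '[{"dp":[0,0,-0.01],"delta_rot":[0,0,0]},{"dp":[0,0,-0.03],"delta_rot":[0,0,0]},{"dp":[0,0,-0.06],"delta_rot":[0,0,0]},{"dp":[0,0,-0.1],"delta_rot":[0,0,0]},{"dp":[0,0,-0.14],"delta_rot":[0,0,0]},{"dp":[0,0,-0.17],"delta_rot":[0,0,0]},{"dp":[0,0,-0.17],"delta_rot":[0,0,0]},{"dp":[0,0,-0.17],"delta_rot":[0,0,0]}]'; python3 st.py .612 .1736 .2600 .090
```

```text
clock: 9.98
tcp_pos: [0.5682, -0.2382, 0.2609]
orientation: [-1.994, -2.427, -0.0]
contact_force: [-0.6, -0.5, -1.3]
grip_width: 0.0177
gripper_force: 39.2
9.975 [ 0.5682 -0.2382  0.2609] yaw y 0.195 tilt [-0.001  0.   ] F [-0.56 -0.49 -1.33] w 0.0177 39.17373239994049 j [-0.17  0.4   0.63  1.7  -0.26  1.12  0.73]
tool delta [0.3955 0.1228 0.0011]
rz 0.10500080573250564
```

```bash
python3 -m handwheel '[{"dp":[0.2,0.06,0],"delta_rot":[0,0,0.05]},{"dp":[0.2,0.06,0],"delta_rot":[0,0,0.05]},{"dp":[0.2,0.06,0],"delta_rot":[0,0,0.05]},{"dp":[0.3955,0.1228,0],"delta_rot":[0,0,0.105]},{"dp":[0.3955,0.1228,0],"delta_rot":[0,0,0.105]},{"dp":[0.3955,0.1228,0],"delta_rot":[0,0,0.105]},{"dp":[0.3955,0.1228,0],"delta_rot":[0,0,0.105]},{"dp":[0.3955,0.1228,0],"delta_rot":[0,0,0.105]},{"dp":[0.3955,0.1228,0],"delta_rot":[0,0,0.105]},{"dp":[0.3955,0.1228,0],"delta_rot":[0,0,0.105]}]'; python3 -m handwheel '[{"dp":[0,0,0.045],"delta_rot":[0,0,0]},{"dp":[0,0,0.045],"delta_rot":[0,0,0]},{"dp":[0,0,0.045],"delta_rot":[0,0,0]}]'; python3 st.py .612 .1736 .2600 .090
python3 - <<'E'
from h import *
T=[]
for n,c in(('scene',(.612,.174,.17)),('side',(.612,.174,.17))):
    f=grab(n);p=proj(f,[c])[0];x,y=int(p[0])-38,int(p[1])-60;x=max(x,0);y=max(y,0);print(n,x,y)
    T.append(cv2.resize(f['img'][y:y+112,x:x+75],(400,600),interpolation=cv2.INTER_CUBIC))
grab('wrist')
cv2.imwrite('pics/g.png',np.hstack(T))
E
```

```text
clock: 11.22
tcp_pos: [0.6124, 0.1713, 0.2608]
orientation: [2.122, 2.316, -0.002]
contact_force: [0.6, -0.4, 0.2]
grip_width: 0.0174
gripper_force: 39.1
clock: 11.6
tcp_pos: [0.6132, 0.1726, 0.2173]
orientation: [2.12, 2.317, 0.001]
contact_force: [-0.3, -0.8, 0.1]
grip_width: 0.0176
gripper_force: 39.1
11.6 [0.6132 0.1726 0.2173] yaw y 0.0887 tilt [0.001 0.   ] F [-0.25 -0.84  0.1 ] w 0.0176 39.14142966270447 j [-0.76  0.47  0.53  1.69 -0.27  1.05 -0.05]
tool delta [ 0.0011 -0.001  -0.0427]
rz -0.0012927933912567358
scene 242 147
side 221 97
```

View pics/g.png

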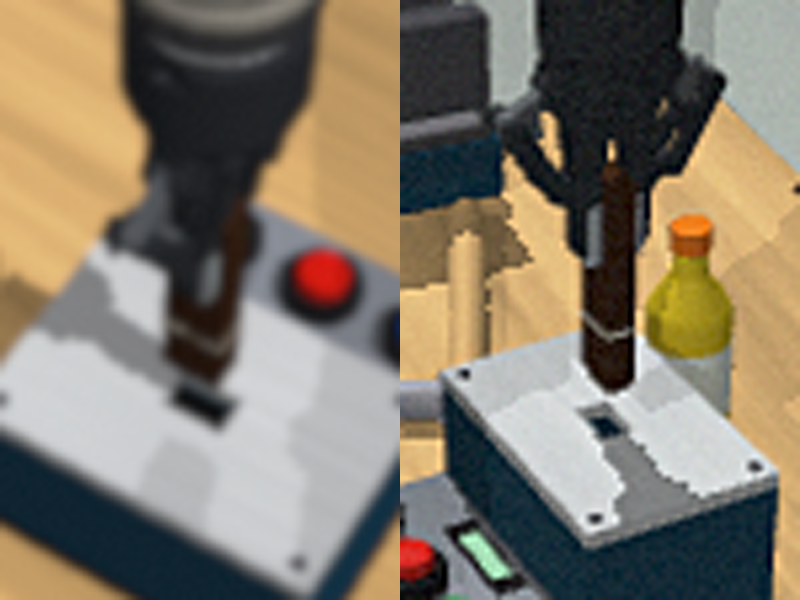

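The views show the walnut held upright with its foot about 25 mm above the slot. White-line corners are at scene (170,330), (213,349), (236,335) and side (583,316), (617,339), (634,328); the slot lies at (204,404) and (606,422). Next I compute the offset, using each camera's own slot estimate.

```bash
python3 - <<'E'
from h import *
from scipy.optimize import least_squares
A=load('scene');B=load('side')
c,s=np.cos(.089),np.sin(.089);R2=np.array([[c,-s],[s,c]])
def fit(f,o,px,cor,z):
    U=np.array(o)+(np.array(px)+.5)*.1875-.5
    C=np.array(cor)*1e-3@R2.T
    fun=lambda p:(proj(f,np.c_[C+p,np.full(len(C),z)])-U).ravel()
    r_=least_squares(fun,[.613,.174]);return r_.x,np.abs(r_.fun).max()
P={}
for z in(.173,.176,.179):
  a,ea=fit(A,(242,147),[(170,330),(213,349),(236,335)],[(9,-15),(9,15),(-9,15)],z)
  b,eb=fit(B,(221,97),[(183,316),(217,339),(234,328)],[(-9,15),(-9,-15),(9,-15)],z)
  print(z,a.round(4),ea.round(2),b.round(4),eb.round(2),'rel scene',(a-[.6133,.1754]).round(4),'rel side',(b-[.6123,.1730]).round(4))
E
```

```text
0.173 [0.6163 0.1742] 1.75 [0.6151 0.1724] 1.22 rel scene [ 0.003  -0.0012] rel side [ 0.0028 -0.0006]
0.176 [0.6179 0.1752] 1.78 [0.6131 0.1681] 1.22 rel scene [ 0.0046 -0.0002] rel side [ 0.0008 -0.0049]
0.179 [0.6195 0.1762] 1.81 [0.6112 0.1637] 1.22 rel scene [0.0062 0.0008] rel side [-0.0011 -0.0093]
```

```bash
python3 -m handwheel '[{"dp":[0.001,-0.001,0.01],"delta_rot":[0,0,0]},{"dp":[0.001,-0.001,0.021],"delta_rot":[0,0,0]},{"dp":[0.001,-0.001,0.021],"delta_rot":[0,0,0]},{"dp":[0.001,-0.001,0.021],"delta_rot":[0,0,0]},{"dp":[0.001,-0.001,0.021],"delta_rot":[0,0,0]}]'; python3 st.py
python3 - <<'E'
from h import *
T=[]
for n in('scene','side'):
    f=grab(n);p=proj(f,[(.613,.175,.122)])[0];x,y=int(p[0])-20,int(p[1])-32;print(n,x,y)
    T.append(cv2.resize(f['img'][y:y+60,x:x+40],(400,600),interpolation=cv2.INTER_CUBIC))
cv2.imwrite('pics/k.png',np.hstack(T))
E
```

```text
clock: 12.38
tcp_pos: [0.6117, 0.1742, 0.1954]
orientation: [2.119, 2.319, 0.001]
contact_force: [0.3, -0.7, -0.2]
grip_width: 0.0178
gripper_force: 39.2
12.375 [0.6117 0.1742 0.1954] yaw y 0.0899 tilt [0.001 0.   ] F [ 0.32 -0.74 -0.22] w 0.0178 39.20294523239136 j [-0.75  0.49  0.52  1.72 -0.28  1.01 -0.04]
scene 259 186
side 239 139
```

View pics/k.png

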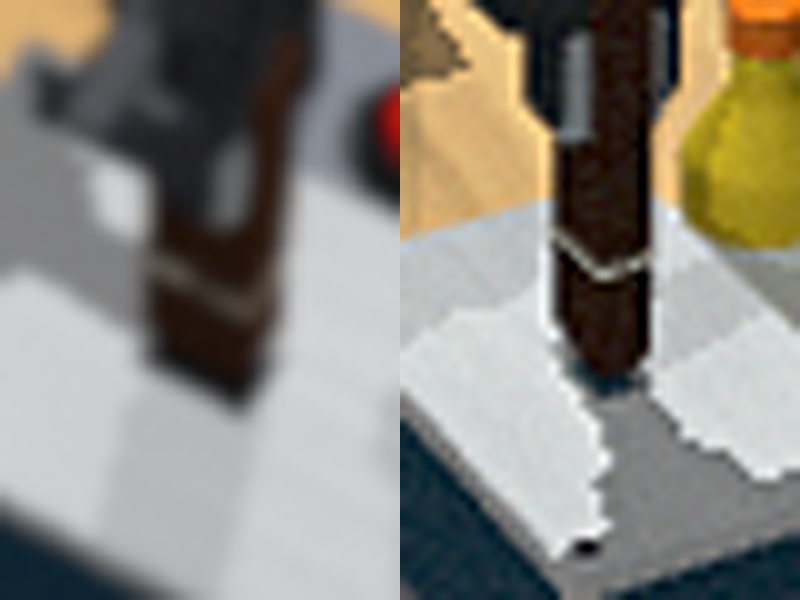

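The foot is now about 4 mm above the slot, with slot edges visible beneath it (scene (205,380), side (605,385)). The white line runs scene (150,265)-(240,305)-(272,285) and side (555,235)-(605,275)-(650,255). Force is nil.

```bash
python3 - <<'E'
from h import *
from scipy.optimize import least_squares
A=load('scene');B=load('side')
c,s=np.cos(.089),np.sin(.089);R2=np.array([[c,-s],[s,c]])
D=[(A,np.array((259,186))+(np.array([(150,265),(240,305),(272,285)])+.5)*.1-.5,[(9,-15),(9,15),(-9,15)],(.6133,.1754)),
   (B,np.array((239,139))+(np.array([(155,235),(205,275),(250,255)])+.5)*.1-.5,[(-9,15),(-9,-15),(9,-15)],(.6123,.1730))]
def fun(p,full=True):
    e=[]
    for f,U,C,sl in D:
        C=np.array(C)*1e-3@R2.T
        e.append((proj(f,np.c_[C+np.array(sl)+p[:2],np.full(3,p[2])])-U).ravel())
    return np.hstack(e)
q=least_squares(fun,[0,0,.154]);print('rel to slot',R2.T@q.x[:2],'line z',q.x[2],'foot',q.x[2]-.04);print(q.fun.round(1))
C4=np.array([(-10,-16),(10,-16),(10,16),(-10,16)])*1e-3@R2.T
for (f,U,C,sl),o in zip(D,((259,186),(239,139))): print('slot px in tile',((proj(f,np.c_[C4+np.array(sl),np.full(4,.11)])-o)*10).round(0).tolist())
E
```

```text
rel to slot [-2.61285975e-05 -5.63242268e-04] line z 0.15218360558405242 foot 0.11218360558405241
[-1.  -0.1  0.7  1.5  1.3 -1.9  0.2 -0.6  0.1  0.3  1.   0.7]
slot px in tile [[171.0, 294.0], [129.0, 352.0], [240.0, 411.0], [280.0, 352.0]]
slot px in tile [[199.0, 394.0], [257.0, 376.0], [205.0, 323.0], [148.0, 341.0]]
```

```bash
python3 -m handwheel '[{"dp":[0,0,0.003],"delta_rot":[0,0,0]},{"dp":[0,0,0.006],"delta_rot":[0,0,0]},{"dp":[0,0,0.008],"delta_rot":[0,0,0]},{"dp":[0,0,0.01],"delta_rot":[0,0,0]},{"dp":[0,0,0.01],"delta_rot":[0,0,0]}]'; python3 st.py
```

```text
clock: 13.1
tcp_pos: [0.6115, 0.1743, 0.185]
orientation: [2.119, 2.319, 0.0]
contact_force: [0.6, 0.0, -1.5]
grip_width: 0.0176
gripper_force: 39.3
13.1 [0.6115 0.1743 0.185 ] yaw y 0.0899 tilt [ 0. -0.] F [ 0.62  0.01 -1.53] w 0.0176 39.2851585149765 j [-0.75  0.5   0.52  1.73 -0.29  0.99 -0.04]
```

```bash
python3 -m handwheel '[{"dp":[0,0,0.002],"delta_rot":[0,0,0]},{"dp":[0,0,0.004],"delta_rot":[0,0,0]},{"dp":[0,0,0.006],"delta_rot":[0,0,0]},{"dp":[0,0,0.008],"delta_rot":[0,0,0]},{"dp":[0,0,0.008],"delta_rot":[0,0,0]}]'; python3 st.py
```

```text
clock: 13.72
tcp_pos: [0.6119, 0.1743, 0.177]
orientation: [2.119, 2.318, 0.001]
contact_force: [4.3, 0.3, -2.0]
grip_width: 0.0176
gripper_force: 39.1
13.725 [0.6119 0.1743 0.177 ] yaw y 0.0899 tilt [0.001 0.   ] F [ 4.28  0.28 -2.05] w 0.0176 39.08325433731079 j [-0.75  0.51  0.51  1.73 -0.29  0.98 -0.03]
```

A light +x push from the slot, so I ease 0.8 mm that way and go on.

```bash
python3 -m handwheel '[{"dp":[0,0.0008,0],"delta_rot":[0,0,0]},{"dp":[0,0.0008,0.003],"delta_rot":[0,0,0]},{"dp":[0,0.0008,0.006],"delta_rot":[0,0,0]},{"dp":[0,0.0008,0.009],"delta_rot":[0,0,0]},{"dp":[0,0.0008,0.012],"delta_rot":[0,0,0]},{"dp":[0,0.0008,0.012],"delta_rot":[0,0,0]}]'; python3 st.py
```

```text
clock: 14.48
tcp_pos: [0.6122, 0.1743, 0.1647]
orientation: [2.119, 2.319, -0.0]
contact_force: [3.8, 0.2, -1.8]
grip_width: 0.0173
gripper_force: 39.3
14.475 [0.6122 0.1743 0.1647] yaw y 0.09 tilt [-0. -0.] F [ 3.84  0.18 -1.76] w 0.0173 39.267600774765015 j [-0.74  0.52  0.51  1.74 -0.3   0.96 -0.02]
```

```bash
python3 -m handwheel '[{"dp":[0,0.0008,0],"delta_rot":[0,0,0]},{"dp":[0,0.001,0.003],"delta_rot":[0,0,0]},{"dp":[0,0.001,0.006],"delta_rot":[0,0,0]},{"dp":[0,0.001,0.009],"delta_rot":[0,0,0]},{"dp":[0,0.001,0.0125],"delta_rot":[0,0,0]},{"dp":[0,0.001,0.0125],"delta_rot":[0,0,0]},{"dp":[0,0.001,0.0125],"delta_rot":[0,0,0]},{"dp":[0,0.001,0.0125],"delta_rot":[0,0,0]}]'; python3 st.py
python3 - <<'E'
from h import *
T=[]
for n in('scene','side'):
    f=grab(n);p=proj(f,[(.613,.175,.122)])[0];x,y=int(p[0])-30,int(p[1])-45;print(n,x,y)
    T.append(cv2.resize(f['img'][y:y+90,x:x+60],(400,600),interpolation=cv2.INTER_CUBIC))
cv2.imwrite('pics/m.png',np.hstack(T))
E
```

```text
clock: 15.48
tcp_pos: [0.6133, 0.1744, 0.1527]
orientation: [2.119, 2.319, 0.0]
contact_force: [-0.8, -0.0, -1.0]
grip_width: 0.0176
gripper_force: 39.5
15.475 [0.6133 0.1744 0.1527] yaw y 0.09 tilt [0. 0.] F [-0.79 -0.02 -1.01] w 0.0176 39.4912451505661 j [-0.73  0.54  0.5   1.75 -0.31  0.94 -0.02]
scene 249 173
side 229 126
```

View pics/m.png

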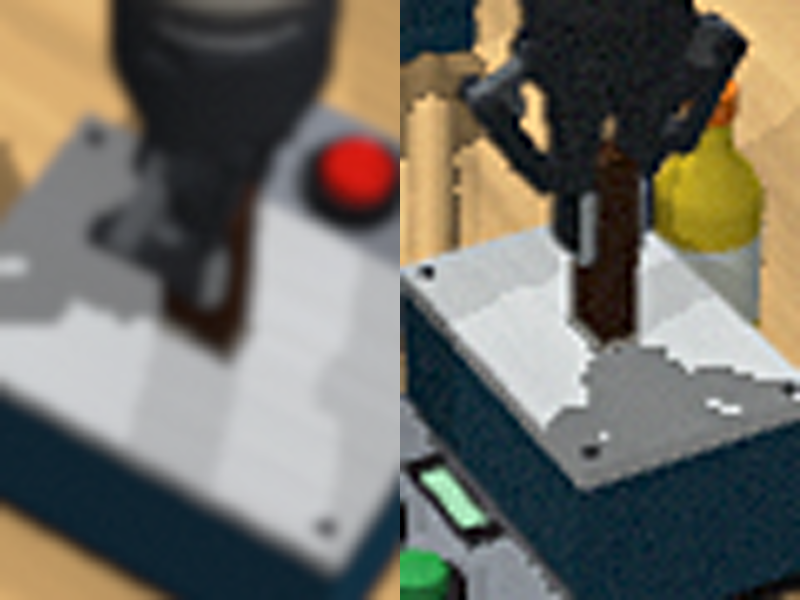

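The walnut stands in the slot with its white line level with the plate edge (scene (215,345), side (605,340)). Forces are about 1 N, and the keys in view are up. Handing in.

```bash
python3 -c "
from bench import r
print(r.hand_in())"
```

```text
the job is handed in; nothing more can be done
None
```

I pressed green and then blue fully down and released them, and the walnut blank is now held upright in the slot with its white line level with the plate; the job is handed in, but no verdict was returned.

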